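# Eject the tall battery pack and trap it on the dock

### The arm

A 6-joint arm with a two-finger parallel gripper is mounted at the origin on the work surface. World frame = base frame: x ahead of the robot, y to its left, z up, the work surface at z = 0. Lengths are in m, angles in degrees, forces in N, time in s.
With the tool pointing down it reaches from about 0.25 to 0.725 m from the base axis. Payload 9.7 kg.
Tool frame: the origin (TCP) lies midway between the tips of the shut fingers; the grasp point (between the pads) lies 19 mm behind it; z points along the fingers, y is the direction in which the jaws open and shut (so a half turn about z gives the same grasp; the last joint's range is limited). The gripper opens to 85 mm and grips with 20 to 120 N. Pads are 22 mm wide; open, the fingers measure 114 mm over their backs; the gripper's body (76 mm by 85 mm) begins 54 mm behind the grasp point. The pads swing forward as they close: fully open they stand 13 mm farther back than shut.
Start: joints at [69.385, 4.979, 10.078, 95.1, 0, 90], TCP at [0.194, 0.515, 0.231] pointing down, gripper open.
Joint ranges: [-179.16, 179.16], [-48.56, 103.87], [-65.8, 70.77], [-126.05, 130.52], [-82.76, 87.17], [-180, 180]. Speed limits (degrees/s): [127.2, 127.2, 147.25, 180, 180, 180].

### API

Orientations are given as [roll, pitch, yaw] about the fixed x, y, z axes, in that order (R = Rz(yaw) Ry(pitch) Rx(roll)).
In Python, from workcell import get_obs, camera, get_calibration, job_done gives the robot as it stands.
- The arm moves only by the tool play_rows, never from a script. Its argument "commands" is text: rows parted by semicolons, each of 5 numbers parted by spaces: the opening, from 0 (shut) to 1 (fully open), then the shift along the world's x, y, z in mm, then the turn about the world's z in degrees. A call has 1 to 10 rows; each row is the pose to reach, as a shift and turn from the pose commanded when the call began; what a row does not reach only later rows make up. A row lasts 1/12 s, in which the tool goes at most 41.7 mm and 7.16 degrees, less where a joint would pass 70% of its speed; a pose out of reach is approached as far as the arm can. A call with a gripper value outside its range is refused whole. The fingers move at their own pace and stop on an object; "force" is the grip in N (left out, the last holds). Time passes only in rows, so rows that repeat a pose let the fingers close. It gives the time, the measured TCP pose, the force and the opening at its end, in the units of the state.
- get_obs(): the state, without advancing time (a new reading comes with each control period).
- camera(name): name is "scene" or "side" or "wrist"; returns the picture (480x640x3 uint8, red, green, blue); there is no depth.
- get_calibration(name): a dict with "fx", "fy", "cx", "cy" (pixels), "k1" (the pictures are not rectified: a ray, as slopes to the right and down, at radius r is drawn at 1 + k1 r^2 times it, then the intrinsics apply), "eye" and "attitude" of the camera in the world; the wrist camera has in their place "mount" (4x4, takes a point from camera to tool coordinates, whose origin is the TCP and whose axes are the flange's). Camera axes: x right, y down, z forward; pixel columns grow to the right and rows downward; lengths in m; the calibration is good to about 2 mm. A picture is of the moment at which its call begins: read the wrist's pose just before it. get_calibration takes no time and is no camera call.
- job_done(): hands the job in, once; it reports no verdict.
The state is a dict: "time": time; "q": joint angles; "qd": joint speeds; "joint_efforts": joint torques, N m; "ee_pos": TCP position; "tcp_rot": TCP orientation; "wrist_force": force on the tool from outside, world axes, zero at the start; "torque": the same for the moment, N m; "opening": finger opening in m.
Only numpy, scipy, OpenCV 4.12 (cv2) and the standard library are available. Lean on these libraries where they do the work, as an engineer would, in place of code of your own. Each camera call takes 0.05 s, during which the arm holds its last target.

### The job

Two battery docks stand on the desk. On the dock with the taller pack, press the release paddle down with one fingertip, and have the other finger standing in front of the pack so that the pack, when the spring pops it out, is stopped just outside its bay and does not shoot off the dock. Finish like that, still holding: paddle held down, the popped pack held back against its spring by the other finger; do not lift the pack, and leave the other dock and everything else alone.

Things in the scene. Friction and masses are not known exactly. Their poses are not given: they have to be found in the camera images.
- dock_tall: fixed charging dock holding the taller pack. Origin on the desk under the seated pack's front face; x to the dock's back, y to the paddle's side, z up; pack pops out to -x. In mm: level deck 40 high, x -75 to 60, y -40 to 40; behind it a housing, x 65 to 155, 80 wide, 58 high; two guide ribs 6 high on the deck, y +-19 to +-22.5, x -5 to 60. Both docks are alike.
- pack_tall: loose black battery pack, 60 mm long (x), 36 wide (y), 54 high, about 200 g (+-25 %), on the deck between a spring ejector behind and a steel catch in front of its collar. Collar: 56 wide, 8 high, underside 15 above the pack's, 25 to 35 mm behind the front. Origin: centre of the underside; front is -x.
- front_tall (a point): middle of the lower front edge of the taller pack. In dock_tall's frame its x is about 0 seated, negative as it comes out (in about 0.1 s once freed). The ejector pushes with 3 N when seated, 1.6 N at the end of its stroke, 55 mm out. For a sure hold stop it 22 to 48 mm out, as a finger in line with the paddle's middle does.
- paddle_tall (a point): centre of the top of that dock's release paddle: black ribbed pad, 36 x 36 mm, on a sprung steel arm over a side block (36 mm high, dock x -70 to 15, y 15 to 80 mm). In the dock's frame at (-37, 58, 64) mm when up; fully down its top is 12 mm above the deck.
- release_tall (a joint): travel of that release paddle, m: 0 up, 0.012 fully down. It sinks straight down; spring 1.5 N at the top, 4.5 N fully down; it comes back up when let go. The catch frees the pack at about 0.006 to 0.007.
- dock_slim: fixed charging dock holding the lower, slim pack. Origin on the desk under the seated pack's front face; x to the dock's back, y to the paddle's side, z up; pack pops out to -x. In mm: level deck 40 high, x -75 to 60, y -40 to 40; behind it a housing, x 65 to 155, 80 wide, 58 high; two guide ribs 6 high on the deck, y +-19 to +-22.5, x -5 to 60. Both docks are alike.
- pack_slim: loose black battery pack, 60 mm long (x), 36 wide (y), 26 high, about 130 g (+-25 %), on the deck between a spring ejector behind and a steel catch in front of its collar. Collar: 56 wide, 8 high, underside 15 above the pack's, 25 to 35 mm behind the front. Origin: centre of the underside; front is -x. Not to be ejected.
- paddle_slim (a point): centre of the top of that dock's release paddle: black ribbed pad, 36 x 36 mm, on a sprung steel arm over a side block (36 mm high, dock x -70 to 15, y 15 to 80 mm). In the dock's frame at (-37, 58, 64) mm when up; fully down its top is 12 mm above the deck. Not to be pressed.
- release_slim (a joint): travel of that release paddle, m: 0 up, 0.012 fully down. It sinks straight down; spring 1.5 N at the top, 4.5 N fully down; it comes back up when let go. The catch frees the pack at about 0.006 to 0.007. Not to be pressed.
- tape: bystander: roll of tape lying flat between the docks, 60 mm across, 24 mm high; origin under its centre
- padlock: bystander: brass padlock lying flat between the docks, about 60 x 40 x 18 mm; origin under its brass body
- screwdriver: bystander: screwdriver lying on the desk at the right, pointing away from the robot; origin under its middle
- mug: bystander: white mug, 80 mm across, 90 mm high; origin under its centre
- torch: bystander: dark torch standing on its head, 42 mm across, 110 mm high; origin under its centre
- jar: bystander: closed glass jar, 60 mm across, 80 mm high; origin under its centre
Mind the look-alikes: they are no part of the job. Leave any brown look-alike of the pack_tall alone.

How it is judged (in metres and radians):
On the way, in this order (a step that is already met when the one before it is completed fails the run):
1. the taller pack's release paddle is pressed (value of joint release_tall above 0.003 m).
2. the popped pack is stopped by a finger while the paddle is still pressed (value of joint release_tall above 0.004 m and x of front_tall in the frame of dock_tall between -0.055 and -0.018 m and contact force between the fingers and pack_tall above 0.3 N and linear speed of pack_tall below 0.02 m/s), for 0.2 s.
At the end, for the whole second after the job is handed in: The taller pack stands level on its deck, at rest, 18 to 55 mm out of its seat, pressing on a finger with more than 0.3 N; its paddle is still down by more than 4 mm under a finger (over 0.5 N); the slim pack is still seated and its paddle up (all of step 2 and contact force between the fingers and release_tall above 0.5 N and height (world z) of front_tall between 0.035 and 0.048 m and angle between pack_tall's own z axis and vertical below 0.1 rad and value of joint release_slim below 0.003 m and x of pack_slim in the frame of dock_slim above 0.025 m); the arm keeps its last pose, push and grip.
It fails at once if the taller pack shoots more than 65 mm out of its seat (x of front_tall in the frame of dock_tall below -0.065 m).
It fails at once if the taller pack is lifted more than 12 mm off its deck (height (world z) of pack_tall above 0.052 m).
It fails at once if the other dock's paddle is pressed or its pack moved (value of joint release_slim above 0.004 m or distance of pack_slim from where it was at the start of the episode above 0.008 m).
It fails at once if a bystander is moved by more than 25 mm (distance of any of tape, padlock, screwdriver, mug, torch, jar from where it was at the start of the episode above 0.025 m).
It also fails if it takes over 35 s, if anything falls off the work surface, if the arm or the gripper's body presses on something with over 40 N, if the wrist force passes 120 N, or if a joint passes its speed limit or range.

## Working session

There is one attempt and no reset: what is moved stays moved. The work goes in short steps, Python scripts to look and compute and a tool call to move; the robot and the scene stay as the last step left them, time stands still between calls to the robot, and variables do not carry over. Pictures are saved under pics/ and viewed, and the job is handed in when it is done.

Besides the shell and the picture viewer there is one more tool, called after ">>>" by a JSON object that holds its "api" and its "payload", one argument or row to a line. play_rows: Moves the arm, as the interface text tells. Its arguments: {"type":"object","properties":{"commands":{"type":"string"},"force":{"type":"number"}},"required":["commands"]}

```bash
ls; mkdir -p pics; python3 - <<'E'
from workcell import *
import cv2
for n in("scene","side","wrist"):
    print(n,get_calibration(n))
print(get_obs())
for n in("scene","side","wrist"):
    cv2.imwrite(f"pics/{n}0.png",camera(n)[:,:,::-1])
E
```

```text
pics
scene {'fx': 446.670975835826, 'fy': 446.670975835826, 'cx': 319.2590568440297, 'cy': 239.07810766158178, 'k1': -0.014140477817633418, 'eye': array([ 0.88325457, -0.42295987,  0.82421953]), 'attitude': array([-143.44454859,    0.9720691 ,   39.27513191])}
side {'fx': 591.455271693255, 'fy': 591.455271693255, 'cx': 312.184541662832, 'cy': 230.2175841178374, 'k1': -0.012542510741228492, 'eye': array([ 0.44436945, -1.3427443 ,  0.93271617]), 'attitude': array([-123.01498371,    0.76283187,   -4.69559923])}
wrist {'fx': 398.1798623673374, 'fy': 398.1798623673374, 'cx': 321.15555281540185, 'cy': 237.94559672500054, 'k1': -0.06719413388711125, 'mount': array([[ 3.74555131e-04, -9.44812042e-01, -3.27612675e-01,
         8.49254872e-02],
       [ 9.99999722e-01,  1.42483698e-04,  7.32373109e-04,
        -1.21534085e-03],
       [-6.45275467e-04, -3.27612858e-01,  9.44811833e-01,
        -1.43518672e-01],
       [ 0.00000000e+00,  0.00000000e+00,  0.00000000e+00,
         1.00000000e+00]])}
{'time': 0.0, 'q': array([ 6.93865608e+01,  5.00894635e+00,  1.00352499e+01,  9.50991153e+01,
       -1.34702541e-03,  8.99990268e+01]), 'qd': array([ 0.09261685, -0.0171689 , -0.01264435,  0.00643262, -0.03115899,
       -0.08922923]), 'joint_efforts': array([-7.31057889e-05, -5.20387101e+01,  4.64802790e+01,  1.65054901e-02,
       -2.75872189e-06,  7.20417773e-06]), 'ee_pos': array([0.1935611 , 0.5145754 , 0.23061086]), 'tcp_rot': array([-1.79927188e+02,  1.34578756e-03,  1.59387536e+02]), 'wrist_force': array([-0.43229492,  0.89830552,  0.03635112]), 'torque': array([ 0.00355384,  0.05937745, -0.02232719]), 'opening': 0.08547150776366487}
```

View pics/scene0.png

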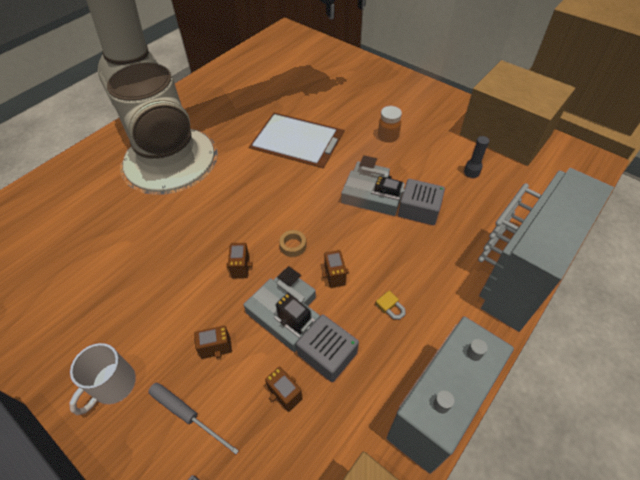

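View pics/side0.png

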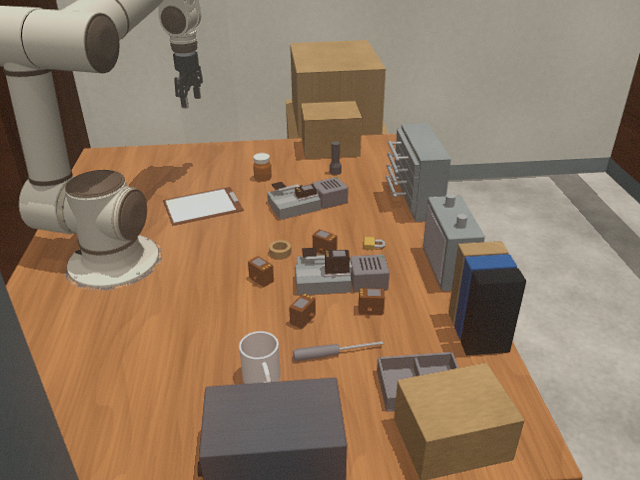

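View pics/wrist0.png

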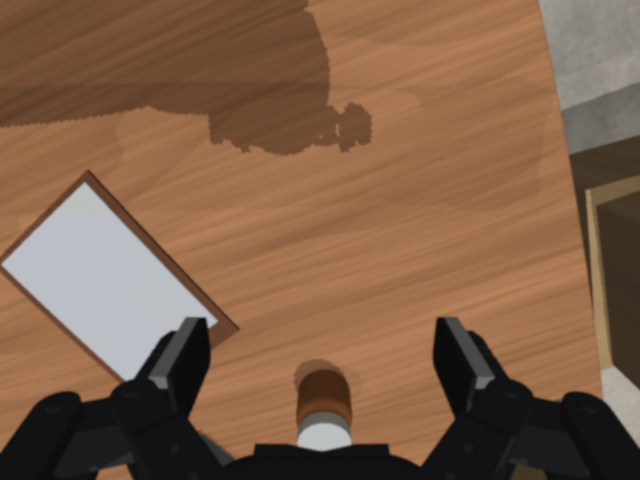

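```bash
python3 - <<'E'
import cv2
a=cv2.imread("pics/scene0.png");b=cv2.imread("pics/side0.png")
cv2.imwrite("pics/c1.png",cv2.resize(a[255:385,235:365],None,fx=6,fy=4.6,interpolation=cv2.INTER_CUBIC)[:600])
cv2.imwrite("pics/c2.png",cv2.resize(b[235:305,285:395],None,fx=7,fy=7,interpolation=cv2.INTER_CUBIC))
c=cv2.resize(a[150:230,330:450],None,fx=6,fy=6,interpolation=cv2.INTER_CUBIC)
cv2.imwrite("pics/c3.png",c)
E
```

```text
(no output)
```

View pics/c1.png

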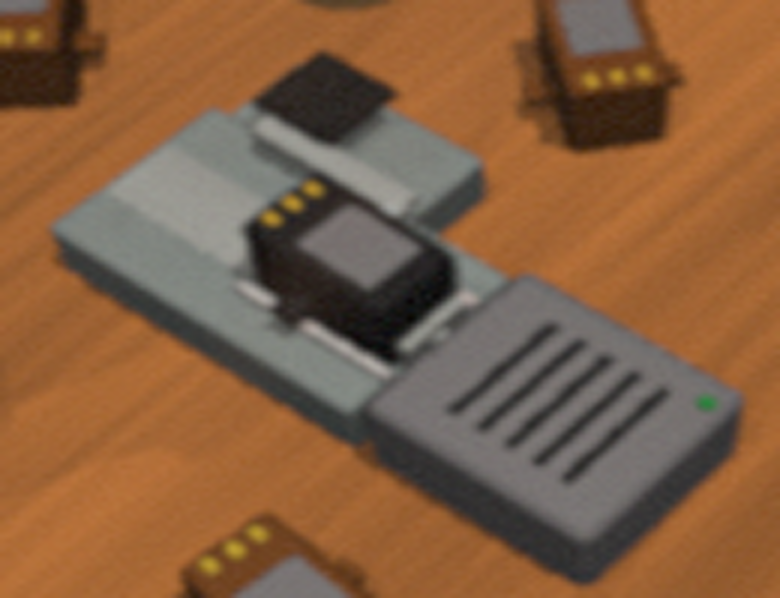

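View pics/c2.png

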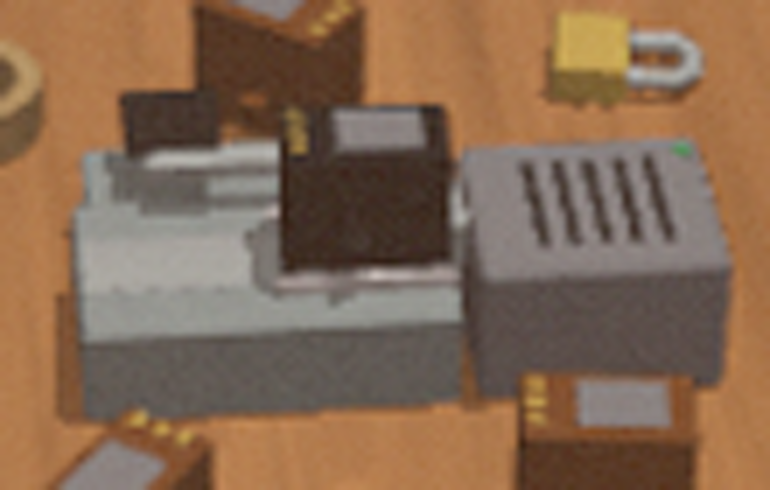

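View pics/c3.png

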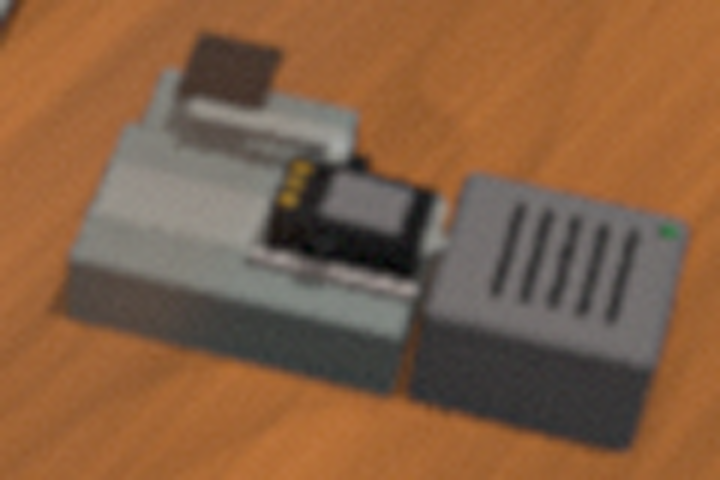

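```bash
cat > h.py <<'E'
import numpy as np, cv2
from scipy.spatial.transform import Rotation as R
from workcell import *
def pose(n,obs=None):
    c=get_calibration(n)
    if n=="wrist":
        obs=obs or get_obs()
        T=np.eye(4);T[:3,:3]=R.from_euler('xyz',obs['tcp_rot'],degrees=True).as_matrix();T[:3,3]=obs['ee_pos']
        T=T@c['mount'];return c,T[:3,:3],T[:3,3]
    return c,R.from_euler('xyz',c['attitude'],degrees=True).as_matrix(),np.array(c['eye'])
def ray(n,uv,obs=None):
    c,Rm,e=pose(n,obs)
    K=np.array([[c['fx'],0,c['cx']],[0,c['fy'],c['cy']],[0,0,1.]])
    p=cv2.undistortPoints(np.array([[uv]],float),K,np.array([c['k1'],0,0,0.]))[0,0]
    d=Rm@np.array([p[0],p[1],1]);return e,d/np.linalg.norm(d)
def onz(n,uv,z,obs=None):
    e,d=ray(n,uv,obs);return e+d*(z-e[2])/d[2]
def tri(rs):
    A=np.zeros((3,3));b=np.zeros(3)
    for e,d in rs:
        P=np.eye(3)-np.outer(d,d);A+=P;b+=P@e
    x=np.linalg.solve(A,b);return x,[np.linalg.norm((np.eye(3)-np.outer(d,d))@(x-e)) for e,d in rs]
E
cat > m.py <<'E'
from h import *
np.set_printoptions(precision=4,suppress=True)
s={'hA':((65,-40,58),(370,410),(482,280)),'hB':((155,-40,58),(585,545),(730,268)),'hC':((155,40,58),(742,402),(690,140)),'hD':((65,40,58),(530,278),(462,150)),
'dA':((-75,-40,40),(57,230),(80,345)),'pA':((-55,76,64),(322,52),(120,92)),'pB':((-19,76,64),(398,95),(212,90)),'pC':((-19,40,64),(330,140),(218,150)),'pD':((-55,40,64),(255,100),(127,152))}
L=[];W=[]
for k,(l,a,b) in s.items():
    ua=(235+a[0]/6,255+a[1]/4.6);ub=(285+b[0]/7,235+b[1]/7)
    x,r=tri([ray('scene',ua),ray('side',ub)])
    z=l[2]/1000
    print(k,x,np.round(r,4),onz('scene',ua,z)[:2],onz('side',ub,z)[:2])
    L.append(np.array(l)/1000);W.append(x)
L=np.array(L);W=np.array(W)
lc=L[:,:2].mean(0);wc=W[:,:2].mean(0)
a=(L[:,:2]-lc);b=(W[:,:2]-wc)
th=np.arctan2((a[:,0]*b[:,1]-a[:,1]*b[:,0]).sum(),(a*b).sum())
Rm=np.array([[np.cos(th),-np.sin(th)],[np.sin(th),np.cos(th)]])
t=wc-Rm@lc
print('yaw',np.degrees(th),'t',t); print((W[:,:2]-(L[:,:2]@Rm.T+t))*1000, (W[:,2]-L[:,2])*1000)
for p in [(-37,58),(-37,0),(0,0)]: print(p,Rm@np.array(p)/1000+t)
E
python3 m.py
```

```text
hA [ 0.6292 -0.1989  0.0498] [0.0003 0.0003] [ 0.6321 -0.2014] [ 0.6273 -0.2092]
hB [ 0.7157 -0.2015  0.0511] [0.0006 0.0006] [ 0.7166 -0.2032] [ 0.714 -0.211]
hC [ 0.7163 -0.1253  0.0516] [0.0003 0.0003] [ 0.718  -0.1279] [ 0.7142 -0.1339]
hD [ 0.632  -0.124   0.0526] [0.0002 0.0002] [ 0.6336 -0.126 ] [ 0.631  -0.1318]
dA [ 0.4874 -0.1965  0.0305] [0.0003 0.0003] [ 0.4919 -0.199 ] [ 0.4872 -0.2088]
pA [ 0.5097 -0.0852  0.0601] [0.0003 0.0003] [ 0.5114 -0.0867] [ 0.5096 -0.0911]
pB [ 0.5439 -0.0854  0.0587] [0.0002 0.0002] [ 0.546  -0.0875] [ 0.5434 -0.0932]
pC [ 0.5417 -0.1167  0.0554] [0.0023 0.0023] [ 0.5433 -0.1187] [ 0.5423 -0.1312]
pD [ 0.5088 -0.1177  0.0572] [0.0017 0.0017] [ 0.5104 -0.1193] [ 0.5096 -0.1292]
yaw -1.2331716082587703 t [ 0.5626 -0.1598]
[[ 2.4438  2.3079]
 [-1.0467  1.6127]
 [-2.1193 -2.1713]
 [ 3.5436 -2.7957]
 [ 0.6287  1.7427]
 [ 0.4419 -2.5023]
 [-1.4066 -1.9213]
 [-2.8202  2.74  ]
 [ 0.3347  0.9872]] [-8.1551 -6.9315 -6.3644 -5.4437 -9.52   -3.8873 -5.2745 -8.5823 -6.7901]
(-37, 58) [ 0.5269 -0.101 ]
(-37, 0) [ 0.5256 -0.159 ]
(0, 0) [ 0.5626 -0.1598]
```

>>> {"api": "play_rows", "payload": {
  "commands": "0.55 18 -35 0 -7; 0.55 36 -70 0 -14; 0.55 54 -105 0 -21; 0.55 72 -140 0 -28; 0.55 90 -175 0 -35; 0.55 108 -210 0 -42; 0.55 126 -245 0 -49; 0.55 144 -280 0 -56; 0.55 162 -315 0 -63; 0.55 180 -350 0 -70",
  "force": 60
}}

```text
time: 0.98
ee_pos: [0.3739, 0.1629, 0.2313]
tcp_rot: [180.0, -0.0, 89.1]
wrist_force: [1.0, 1.1, 0.4]
opening: 0.0469
```

>>> {"api": "play_rows", "payload": {
  "commands": "0.55 18 -35 0 -7; 0.55 36 -70 0 -14; 0.55 54 -105 0 -21; 0.55 72 -140 0 -28; 0.55 90 -175 0 -35; 0.55 108 -210 0 -42; 0.55 126 -245 0 -49; 0.55 144 -280 0 -56; 0.55 150 -295 0 -63; 0.55 150 -295 0 -70"
}}

```text
time: 1.82
ee_pos: [0.5244, -0.1335, 0.2298]
tcp_rot: [-180.0, 0.1, 18.8]
wrist_force: [-0.1, 1.1, -0.2]
opening: 0.0467
```

>>> {"api": "play_rows", "payload": {
  "commands": "0.55 0 0 0 -7; 0.55 0 0 0 -14; 0.55 0 0 0 -20.5; 0.55 0 0 0 -20.5"
}}

```text
time: 2.15
ee_pos: [0.5236, -0.1303, 0.2309]
tcp_rot: [-180.0, 0.0, -1.4]
wrist_force: [0.6, -0.0, -0.6]
opening: 0.0466
```

```bash
python3 - <<'E'
from h import *
o=get_obs();print(o)
np.save('o1.npy',o,allow_pickle=True)
cv2.imwrite("pics/w1.png",camera('wrist')[:,:,::-1])
E
```

```text
{'time': 2.15, 'q': array([-1.39766911e+01,  3.56295662e+00,  8.53688282e+00,  9.50116227e+01,
       -2.02564520e-05,  1.67445711e+02]), 'qd': array([ 1.08224416e-01, -8.29667714e-02, -2.93349244e-02, -3.47526973e-04,
       -3.55316022e-02, -1.23990839e+01]), 'joint_efforts': array([-1.27177876e-01, -5.03812659e+01,  4.65429676e+01,  5.12130660e-03,
       -1.68770286e-03,  2.12631270e+00]), 'ee_pos': array([ 0.5235675 , -0.13031393,  0.23093335]), 'tcp_rot': array([-1.79991826e+02,  3.67995760e-02, -1.42239942e+00]), 'wrist_force': array([ 0.59986549, -0.00619095, -0.59219269]), 'torque': array([ 0.03470392, -0.02552078,  0.02453378]), 'opening': 0.046606999917931886}
```

View pics/w1.png

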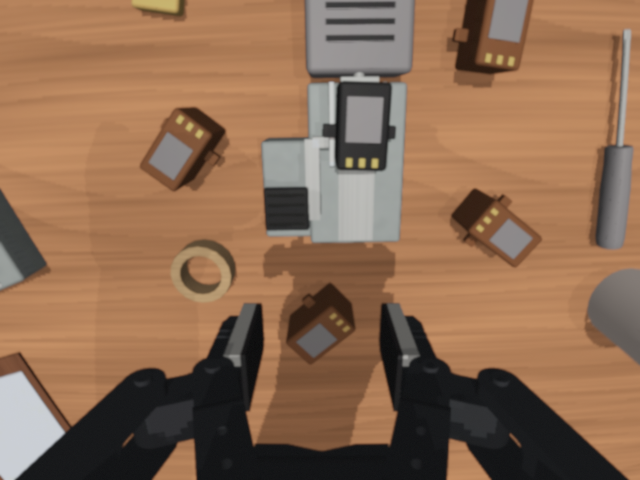

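```bash
python3 - <<'E'
import cv2
a=cv2.imread("pics/w1.png")
cv2.imwrite("pics/w1c.png",cv2.resize(a[60:260,250:430],None,fx=3,fy=3,interpolation=cv2.INTER_CUBIC))
E
```

```text
(no output)
```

View pics/w1c.png

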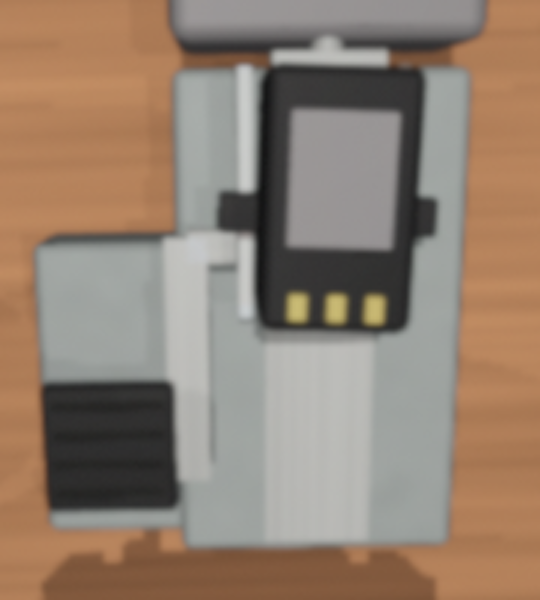

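```bash
cat > m2.py <<'E'
from h import *
np.set_printoptions(precision=4,suppress=True)
o=np.load('o1.npy',allow_pickle=True).item()
s=[((-19,76,64),(43,383)),((-19,40,64),(172,380)),((-55,40,64),(178,507)),((-55,76,64),(50,510)),
((-75,40,40),(184,545)),((-75,-40,40),(448,543)),((60,40,40),(175,70)),((60,-40,40),(470,70)),((15,80,36),(38,245)),((-70,80,36),(50,525)),
((0,18,94),(263,325)),((0,-18,94),(407,328)),((60,-18,94),(422,72)),((60,18,94),(268,72))]
L=[];W=[]
for l,a in s:
    L.append(np.array(l)/1000);W.append(onz('wrist',(250+a[0]/3,60+a[1]/3),l[2]/1000,o))
L=np.array(L);W=np.array(W)
def fit(i):
    l=L[i,:2];w=W[i,:2];lc=l.mean(0);wc=w.mean(0);a=l-lc;b=w-wc
    th=np.arctan2((a[:,0]*b[:,1]-a[:,1]*b[:,0]).sum(),(a*b).sum())
    Rm=np.array([[np.cos(th),-np.sin(th)],[np.sin(th),np.cos(th)]]);t=wc-Rm@lc
    print('yaw',np.degrees(th),'t',t);print(((w-l@Rm.T-t)*1000).round(1).tolist())
    for p in [(-37,58),(-37,29),(-37,0),(0,0)]: print(p,Rm@np.array(p)/1000+t)
fit(slice(0,10));fit(slice(0,14))
E
python3 m2.py
python3 - <<'E'
import sys;sys.path.insert(0,'.')
E
```

```text
yaw -0.779364970273651 t [ 0.5614 -0.1621]
[[-0.5, -0.7], [-0.1, 1.1], [0.7, 0.3], [0.2, -0.7], [1.1, -0.4], [0.9, 0.9], [-1.0, -0.5], [-1.4, 1.6], [-1.3, -1.3], [1.4, -0.3]]
(-37, 58) [ 0.5252 -0.1036]
(-37, 29) [ 0.5248 -0.1326]
(-37, 0) [ 0.5244 -0.1616]
(0, 0) [ 0.5614 -0.1621]
yaw -0.9762112200522692 t [ 0.5607 -0.1619]
[[-0.1, -1.0], [0.5, 0.9], [1.3, -0.1], [0.7, -1.1], [1.6, -0.9], [1.7, 0.5], [-0.4, -0.5], [-0.6, 1.6], [-0.9, -1.5], [1.9, -0.7], [0.7, 0.1], [-0.1, 2.2], [-3.1, 1.2], [-3.1, -0.7]]
(-37, 58) [ 0.5247 -0.1032]
(-37, 29) [ 0.5242 -0.1322]
(-37, 0) [ 0.5237 -0.1612]
(0, 0) [ 0.5607 -0.1619]
```

>>> {"api": "play_rows", "payload": {
  "commands": "0.55 0 -1 -35 0.4; 0.55 0 -2 -70 0.4; 0.55 0 -2 -110 0.4; 0.55 0 -2 -110 0.4; 0.55 0 -2 -110 0.4; 0.55 0 -2 -110 0.4"
}}

```text
time: 2.7
ee_pos: [0.5245, -0.1324, 0.1238]
tcp_rot: [180.0, -0.1, -0.6]
wrist_force: [-0.8, 0.8, 0.3]
opening: 0.0468
```

```bash
python3 - <<'E'
from h import *
o=get_obs();print(o['ee_pos'],o['tcp_rot'],o['wrist_force'],o['opening'])
np.save('o2.npy',o,allow_pickle=True)
cv2.imwrite("pics/w2.png",camera('wrist')[:,:,::-1])
b=camera('side')[:,:,::-1];cv2.imwrite("pics/s2.png",b)
cv2.imwrite("pics/s2c.png",cv2.resize(b[205:305,270:400],None,fx=6,fy=6,interpolation=cv2.INTER_CUBIC))
a=camera('scene')[:,:,::-1];cv2.imwrite("pics/sc2.png",a)
cv2.imwrite("pics/sc2c.png",cv2.resize(a[230:380,225:365],None,fx=4,fy=4,interpolation=cv2.INTER_CUBIC))
E
```

```text
[ 0.52446237 -0.13235777  0.12376918] [ 1.79970103e+02 -1.28471325e-01 -6.03458846e-01] [-0.77206042  0.83585728  0.27589871] 0.04678510375506855
```

View pics/w2.png

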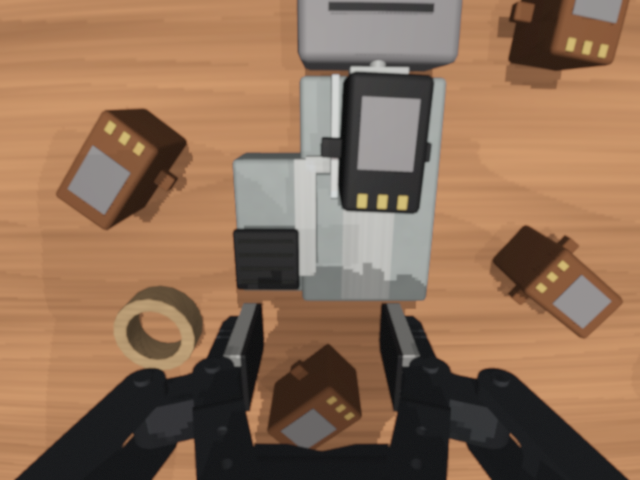

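View pics/s2c.png

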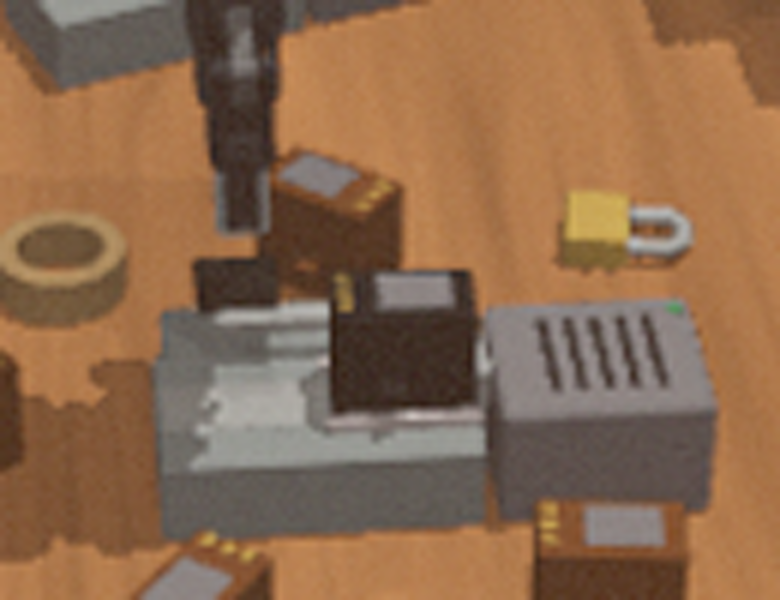

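View pics/sc2c.png

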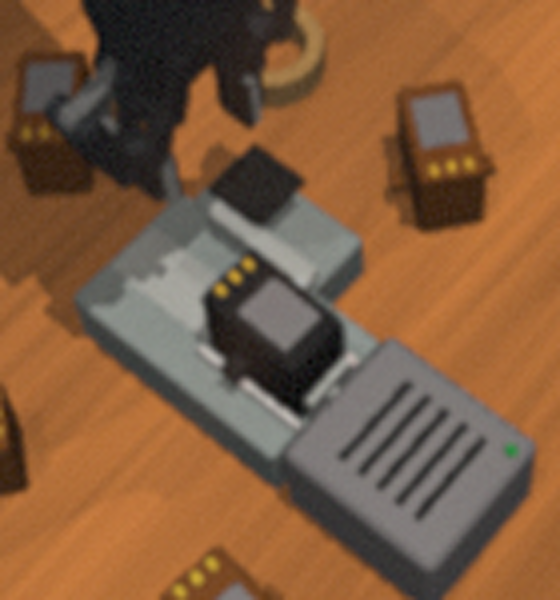

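```bash
cat > m3.py <<'E'
from h import *
np.set_printoptions(precision=4,suppress=True)
o1=np.load('o1.npy',allow_pickle=True).item();o2=np.load('o2.npy',allow_pickle=True).item()
P1=[(43,383),(172,380),(178,507),(50,510)];P2=[(235,229),(298,229),(299,289),(238,290)]
X=[]
for a,b in zip(P1,P2):
    x,r=tri([ray('wrist',(250+a[0]/3,60+a[1]/3),o1),ray('wrist',b,o2)]);print(x,np.round(r,4),onz('wrist',b,.064,o2));X.append(x)
print('paddle c',np.mean(X,0), np.mean([onz('wrist',b,.064,o2) for b in P2],0))
# pack front top edge, deck front corners in w2
for n,uv,z in [('deck +40',(304,299),.04),('deck -40',(426,299),.04),('pack front L',(342,207),.094),('pack front R',(420,212),.094)]:
    print(n,onz('wrist',uv,z,o2))
c=get_calibration('wrist');M=c['mount']
K=np.array([[c['fx'],0,c['cx']],[0,c['fy'],c['cy']],[0,0,1.]])
for uv,y in [((263,304),.0234),((380,304),-.0234)]:
    p=cv2.undistortPoints(np.array([[uv]],float),K,np.array([c['k1'],0,0,0.]))[0,0]
    d=M[:3,:3]@[p[0],p[1],1];e=M[:3,3]
    print([ (e+d*((s*y-e[1])/d[1])) for s in(1,-1)])
E
python3 m3.py
python3 - <<'E'
import cv2
a=cv2.imread("pics/w2.png")
cv2.imwrite("pics/w2c.png",cv2.resize(a[280:420,180:460],None,fx=2.8,fy=2.8,interpolation=cv2.INTER_CUBIC))
E
```

```text
[ 0.5416 -0.0857  0.0577] [0. 0.] [ 0.5435 -0.0872  0.064 ]
[ 0.542  -0.1207  0.0603] [0.0002 0.0002] [ 0.5432 -0.1211  0.064 ]
[ 0.508  -0.1209  0.065 ] [0.0002 0.0002] [ 0.5075 -0.1206  0.064 ]
[ 0.5084 -0.0864  0.0665] [0. 0.] [ 0.5072 -0.0859  0.064 ]
paddle c [ 0.525  -0.1034  0.0624] [ 0.5254 -0.1037  0.064 ]
deck +40 [ 0.4886 -0.122   0.04  ]
deck -40 [ 0.4876 -0.2003  0.04  ]
pack front L [ 0.5629 -0.1431  0.094 ]
pack front R [ 0.5603 -0.1784  0.094 ]
[array([ 0.1578,  0.0234, -0.2789]), array([ 0.0033, -0.0234,  0.0045])]
[array([ 0.1642, -0.0234, -0.2908]), array([ 0.0106,  0.0234, -0.0089])]
```

View pics/w2c.png

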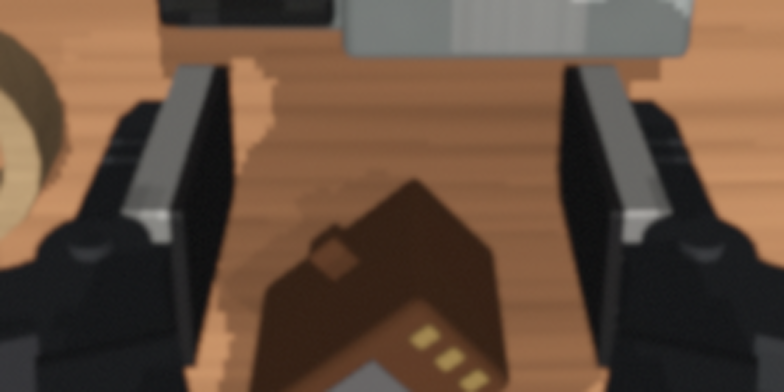

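>>> {"api": "play_rows", "payload": {
  "commands": "0.62 -4 0 0 -0.2; 0.62 -4 0 -15 -0.2; 0.62 -4 0 -30 -0.2; 0.62 -4 0 -45 -0.2; 0.62 -4 0 -55 -0.2; 0.62 -4 0 -55 -0.2; 0.62 -4 0 -55 -0.2; 0.62 -4 0 -55 -0.2"
}}

```text
time: 3.52
ee_pos: [0.5201, -0.1324, 0.0675]
tcp_rot: [180.0, -0.1, -0.9]
wrist_force: [0.2, -1.3, 0.5]
opening: 0.0529
```

```bash
cat > look.py <<'E'
import sys
from h import *
k=sys.argv[1]
o=get_obs();print(o['ee_pos'],o['tcp_rot'],o['wrist_force'],o['torque'],o['opening'])
w=camera('wrist')[:,:,::-1];cv2.imwrite(f"pics/w{k}.png",w)
b=camera('side')[:,:,::-1]
cv2.imwrite(f"pics/s{k}c.png",cv2.resize(b[205:305,270:400],None,fx=6,fy=6,interpolation=cv2.INTER_CUBIC))
E
python3 look.py 3
```

```text
[ 0.52013563 -0.13236149  0.06748603] [ 1.79981989e+02 -7.85607464e-02 -9.14299804e-01] [ 0.17288309 -1.2758183   0.53827058] [ 0.0385042  -0.06446696 -0.0258424 ] 0.05293452118380502
```

View pics/w3.png

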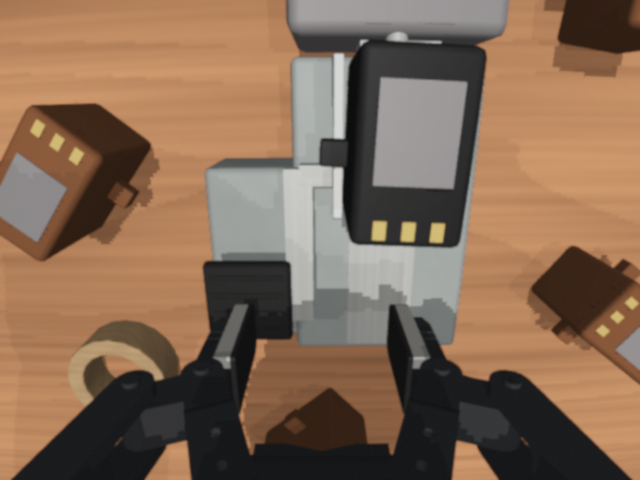

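View pics/s3c.png

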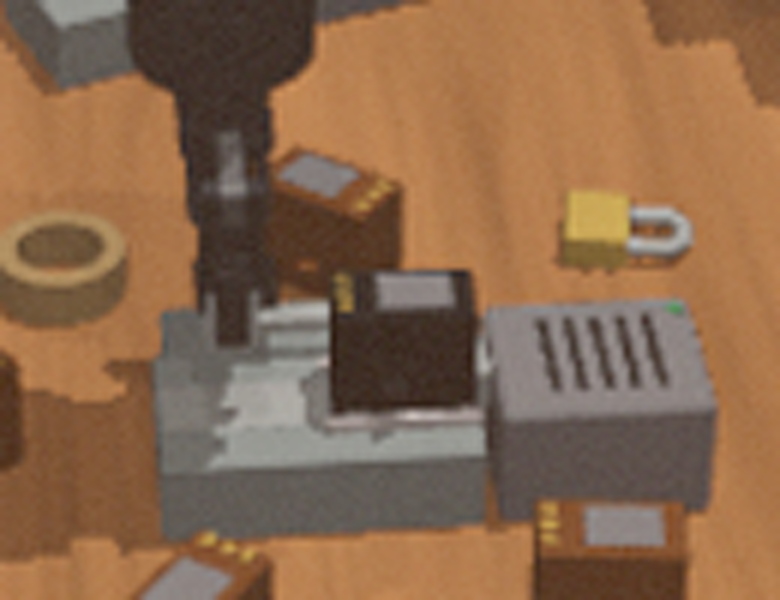

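The left finger stands over the paddle (px 235,310) and the right one is in front of the pack (px 405,310 against a front edge of 380–440). Next I inch down.

>>> {"api": "play_rows", "payload": {
  "commands": "0.62 0 0 -4 0; 0.62 0 0 -8 0; 0.62 0 0 -8 0; 0.62 0 0 -8 0"
}}

```text
time: 3.95
ee_pos: [0.5196, -0.1322, 0.0582]
tcp_rot: [-180.0, 0.0, -0.9]
wrist_force: [-0.0, -0.1, 1.6]
opening: 0.0535
```

>>> {"api": "play_rows", "payload": {
  "commands": "0.62 0 0 -2 0; 0.62 0 0 -4 0; 0.62 0 0 -4 0; 0.62 0 0 -4 0"
}}

```text
time: 4.28
ee_pos: [0.5193, -0.1322, 0.0541]
tcp_rot: [-180.0, 0.0, -0.9]
wrist_force: [-2.4, 0.7, 1.7]
opening: 0.053
```

```bash
python3 look.py 4
```

```text
[ 0.51926513 -0.13216875  0.05408249] [-1.79993333e+02  4.81104777e-02 -9.18872575e-01] [-2.43480682  0.66755443  1.71534401] [ 0.12328826  0.54774872 -0.05605801] 0.053027814472304514
```

View pics/w4.png

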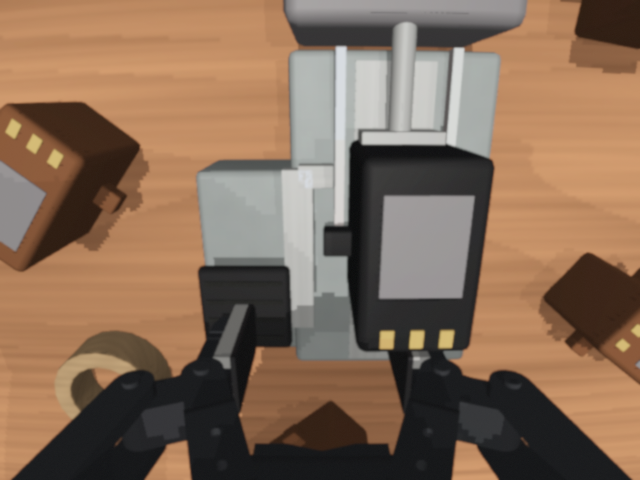

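View pics/s4c.png

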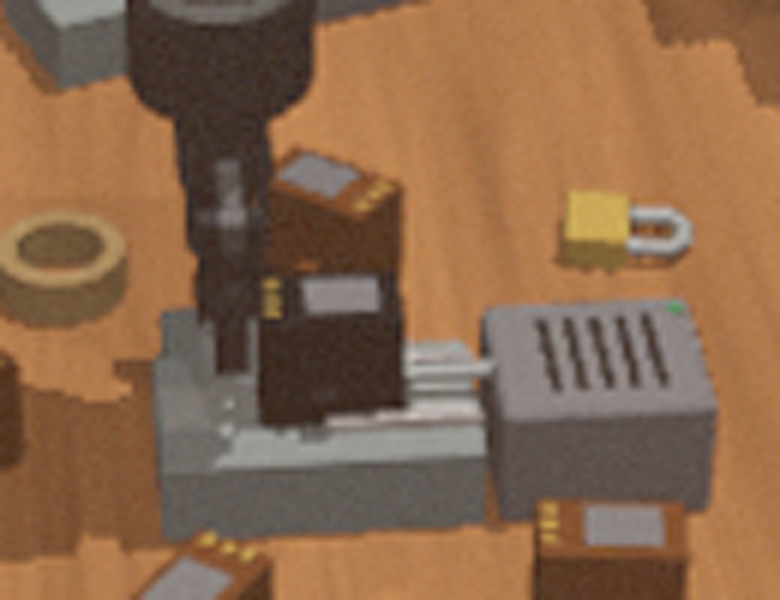

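The pack has popped out and rests on the finger, with a wrist force of −2.4 N in x. I'll go a little deeper to gain margin on the paddle.

>>> {"api": "play_rows", "payload": {
  "commands": "0.62 0 0 -1 0; 0.62 0 0 -2 0; 0.62 0 0 -2 0; 0.62 0 0 -2 0; 0.62 0 0 -2 0; 0.62 0 0 -2 0"
}}

```text
time: 4.88
ee_pos: [0.5195, -0.1322, 0.0522]
tcp_rot: [-180.0, 0.0, -0.9]
wrist_force: [-3.4, -0.7, 3.0]
opening: 0.0529
```

```bash
python3 look.py 5; python3 - <<'E'
from h import *
for i in range(6): camera('scene'); print(get_obs()['wrist_force'].round(2))
o=get_obs();cv2.imwrite('pics/sc5.png',camera('scene')[:,:,::-1])
print(o['time'])
E
```

```text
[ 0.51948269 -0.13219877  0.05218502] [-1.79994671e+02  2.08139626e-02 -9.16634448e-01] [-3.43981281 -0.68050225  2.96628342] [0.15614685 0.81030798 0.00360561] 0.05291849913872577
[-3.65 -0.21  2.35]
[-4.08  0.03  2.91]
[-3.5  -1.25  3.61]
[-4.18 -0.41  2.99]
[-4.16  0.1   2.62]
[-4.75 -0.07  2.31]
5.2833
```

View pics/w5.png

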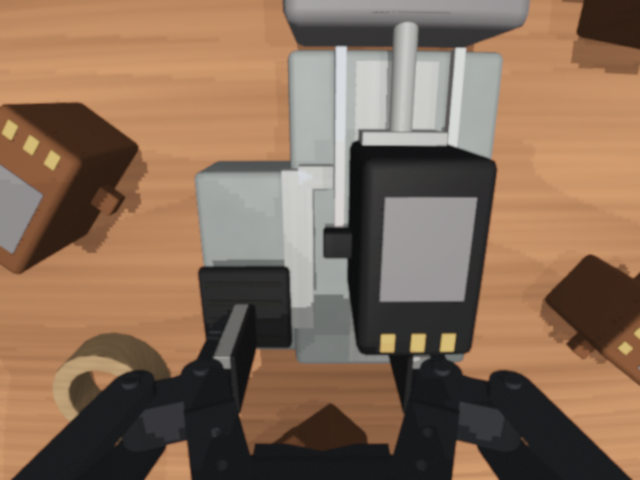

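View pics/sc5.png

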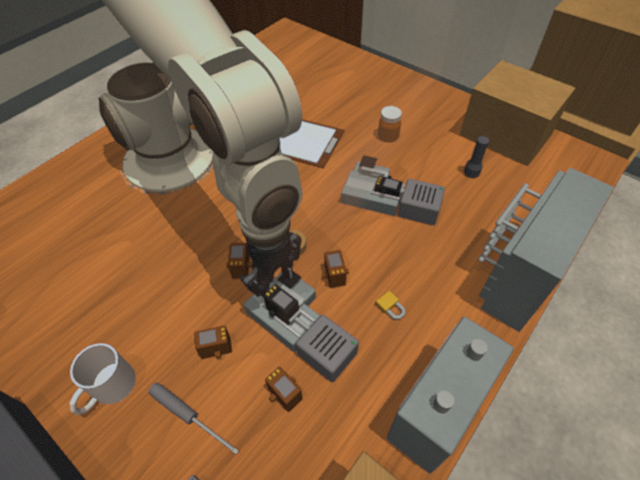

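```bash
python3 - <<'E'
from h import *
np.set_printoptions(precision=4,suppress=True)
w=cv2.imread('pics/w5.png')
o=get_obs();print(o['time'],o['ee_pos'],o['wrist_force'],np.abs(o['qd']).max())
for n,uv,z in [('front L',(359,349),.094),('front R',(470,353),.094),('back L',(362,150),.094),('back R',(495,162),.094)]: print(n,onz('wrist',uv,z,o))
P=[(200,267),(291,268),(291,347),(207,347)]
for z in(.052,.055,.058,.064):
    X=np.array([onz('wrist',p,z,o) for p in P]);print(z,X.mean(0),np.linalg.norm(X[0]-X[1]),np.linalg.norm(X[1]-X[2]))
cv2.imwrite("pics/w6.png",camera('wrist')[:,:,::-1]);
d=cv2.absdiff(cv2.imread('pics/w6.png'),w);print('diff',d.mean(),d.max())
a,b=[cv2.imread(f)[140:235,330:455].astype(int) for f in('pics/scene0.png','pics/sc5.png')];print('slim dock diff',abs(a-b).mean(),abs(a-b).max())
E
```

```text
5.3333 [ 0.5196 -0.1322  0.0523] [-3.6573  0.8019  3.5582] 0.07026578384004341
front L [ 0.5326 -0.1448  0.094 ]
front R [ 0.5303 -0.1789  0.094 ]
back L [ 0.5916 -0.1447  0.094 ]
back R [ 0.5883 -0.1791  0.094 ]
0.052 [ 0.5234 -0.1029  0.052 ] 0.03601144270397461 0.036581551591299166
0.055 [ 0.5251 -0.1036  0.055 ] 0.03526014254635151 0.03581835735599545
0.058 [ 0.5267 -0.1042  0.058 ] 0.0345088423887284 0.03505516312069185
0.064 [ 0.5301 -0.1056  0.064 ] 0.033006242073482205 0.03352877465008464
diff 0.6744607204861112 53
slim dock diff 5.04078596491228 20
```

```bash
python3 -c "
from workcell import *
print(job_done())"
```

```text
the job is handed in; nothing more can be done
None
```

The job is done and handed in at about 5.3 s: I pressed the taller pack's paddle with one fingertip, and the other finger stopped the popped pack and is still holding it.

- **Pack:** its front is about 30 mm out of its seat, level and at rest in the last pictures. The wrist force read about −3.7 N in x, above the 2.2 N I'd expect from the ejector at that stroke, and it wandered by 1 N or so.
- **Paddle:** its top sits at about 52–55 mm, so it is down by roughly 9–10 mm, with about 3 N of upward force on the tool. This is judged from the pad's apparent size and from the pack having been freed. The force alone would have suggested a few mm less.
- **Rest of the scene:** the slim dock's part of the picture showed only noise-level differences from the first one. The other things looked unmoved by eye.
- **Checks that disagreed:** the first height fit from the scene and side cameras read 4–10 mm too low. Two wrist-camera views put the paddle at 62 mm against the stated 64 mm, so I used those instead.

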